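# Check a plate gap with a taper gauge

## Robot

A 7-joint arm with a two-finger parallel gripper is mounted at the origin on a cart in front of the work surface, level with it; the furniture and walls round the work are solid. World frame = base frame: x ahead of the robot, y to its left, z up, the work surface at z = 0. Lengths are in m, angles in rad, forces in N, time in s.
With the tool pointing down it reaches from about 0.4 to 0.85 m from the base axis. Payload 4.5 kg.
Tool frame: the origin (TCP) lies at the centre of the arm's flange, where the gripper is bolted on; the fingertips stand 166 mm ahead of it and the grasp point (between the pads) lies 147 mm ahead of it (r.grip_depth is the distance from the TCP to the grasp point, in m); z points along the fingers, y is the line along which they close (so a half turn about z gives the same grasp; the last joint's range is limited). The gripper opens to 88 mm and grips with 3 to 60 N. Pads are 18 mm wide; open, the fingers measure 123 mm over their backs; the gripper's body (75 mm by 187 mm) begins 45 mm behind the grasp point.
Start: joints at [-1.126, 0.689, -0.195, 1.565, 0.157, 0.902, -0.215], TCP at [0.25, 0.573, 0.405] pointing down, gripper open.
Joint ranges: [-3.01, 3.01], [-0.46, 2.08], [-1.47, 1.51], [0.13, 2.56], [-1, 4.14], [0.04, 2.09], [-2.66, 2.66]. Speed limits (rad/s): [2.57, 2.57, 3.14, 3.14, 3.14, 3.14, 3.14].

## Interface

Orientations are given as a unit quaternion [x, y, z, w].
In Python, from plant import status, cams, r, finder gives the robot as it stands.
- The arm moves only by the tool play_rows, never from a script. Its argument "rows" is a list of rows, each a list of 7 numbers: the opening in per cent of the stroke, from 0 (shut) to 100 (fully open), then the shift along the tool's x, y, z in m, then the turn, a rotation vector about the tool's x, y, z in degrees. A call has 1 to 8 rows; each row shifts and turns the commanded pose from where the row before left it, along the tool's axes as they then stand; what a row does not reach is not made up. A row lasts 1/8 s, in which the tool goes at most 62.5 mm and 10.7 degrees, less where a joint would pass 70% of its speed; a pose out of reach is approached as far as the arm can. A call with a gripper value outside its range is refused whole. The fingers move at their own pace and stop on an object; "grip_force" is the grip in N (left out, the last holds). Time passes only in rows, so rows that do not move let the fingers close. It gives the time, the measured TCP pose, the force, the opening and the grip force at its end, in the units of the state.
- status.get_state(): the state, without advancing time (a new reading comes with each control period).
- cams.snapshot(name): name is "scene" or "top" or "wrist"; returns the picture (400x640x3 uint8, red, green, blue); there is no depth.
- cams.camera_params(name): a dict with "vfov" (degrees; the focal length in pixels is half the picture's height over the tangent of half this angle, whatever the lens; pixels are square), "cx", "cy" (the principal point, pixels), "distortion" ([k1, k2, p1, p2, k3] as OpenCV has them; the pictures are not rectified), "R" (3x3) and "t" (3): a world point X has camera coordinates R X + t; the wrist camera has in their place "tool_from_camera" (4x4, takes a point from camera to tool coordinates, whose origin is the TCP and whose axes are the flange's). Camera axes: x right, y down, z forward; pixel columns grow to the right and rows downward; lengths in m; the calibration is good to about 2 mm. A picture is of the moment at which its call begins: read the wrist's pose just before it. camera_params takes no time and is no camera call.
- r.finish_job(): hands the job in; it is judged then, once.
Trained networks look in the newest picture that a camera, given by its name, has taken for a name from the list of things; names that differ only in an ending like _2 or _b are one class to them, and where a whole thing is asked for, a point or a joint stands for the part that bears it (a point fixed in the world has none). Each returns a list of dicts, best first, with "score" (0 to 1); they miss things now and then, are a little off and sometimes report something else, mostly with a low value. They report only what shows in the picture. A call takes as long as a camera call. They do not tell look-alikes from the thing itself.
- finder.spot_in(camera, label): "at" ([x, y, z] in m, in the coordinates of the camera as it stood for that picture, good to about 4 mm: the middle of the surface that is visible of it).
- finder.regions_of(camera, label): "mask" (400x640 bool, what is visible of it).
The state is a dict: "clock": time; "q": joint angles; "qd": joint speeds; "joint_torque": joint torques, N m; "tool_pos": TCP position; "eef_rot": TCP orientation; "contact_force": force on the tool from outside, world axes, zero at the start; "moment": the same for the moment, N m; "opening": opening from 0.0 (shut) to 1.0 (fully open); "finger_force": force on a finger pad.
Only numpy, scipy, OpenCV 4.12 (cv2) and the standard library are available. Lean on these libraries where they do the work, as an engineer would, in place of code of your own. Each camera call takes 0.05 s, during which the arm holds its last target. There are 200 camera calls.

## Task

Lift the taper gauge up and off its forked wire hanger and slide its blade straight down, near the middle of their width, between the two upright spring-backed plates of the cell, until it drags snugly on both plates and has pushed each of them back by about a millimetre; do not jam it in to the bottom. Finish still gripping the gauge upright and motionless at that depth: the job ends while holding it, with the other things left alone.

Things in the scene. Friction and masses are not known exactly. Their poses are not given: they have to be found in the camera images.
- gauge_grip (a point): Centre of the grey grip of the taper gauge (one rigid upright tool, 148 mm tall, 130 g). The grip is a block 14 mm (its x) by 30 mm (its y) by 50 mm (z, up); its two faces along x are free for fingers from above, and nothing near it stands higher than 25 mm below this point. At the start 158 mm above the bench.
- gauge_tip (a point): Middle of the lower edge of the gauge's blade, 123 mm straight below gauge_grip (same axes). The steel blade is 18 mm wide (y); its thickness (x) is 3 mm at the tip and grows evenly, symmetrically on both faces, to 13 mm at 80 mm above the tip: 1 mm of thickness for each 8 mm.
- gauge: The taper gauge; origin on the axis of its cross rod (6 mm thick, 60 mm long, along its y), by which it hangs: 33 mm below the grip's centre, 90 mm above the tip. Hanging, it has the same axes as the hanger.
- hanger: Fixed wire-fork hanger: base plate 88x60x10 mm, column 50 mm along its +x, two prongs at its y = +/-20 mm with a V that carries the gauge's rod 125 mm above the bench, and upturned tips. Origin on the bench below the gauge. Highest point 133 mm. The gauge leaves straight up: the blade passes between the prongs (34 mm clear); its tip is above all of it after 100 mm.
- cell: Fixed plate cell: grey base plate 96 mm (its x) by 66 mm (its y) by 12 mm, with two upright steel plates facing each other across a narrow gap open at the top; the plates' faces are square to the cell's x axis. Origin on the bench, about under the gap. Highest point about 95 mm. A tall titrator stands to the right of the work (x from 0.33, y -0.12 to 0.17 m): swing round in front of it, arm drawn in.
- jaw: Fixed bracket on the cell's +x side that carries the second plate; same axes as the cell. Its setting along x makes the gap at rest 5 to 7 mm, different every time. Its origin is on the bench, 3 mm to the -x side of its plate's inner face at rest.
- plate_a_mouth (a point): Upper end, mid-width, of the flat inner face of the plate on the cell's -x side (plate 60 mm wide along y, 73 mm tall, 4 mm thick), 87 mm above the bench; above it only a lip flared outward at 45 degrees, about 7 mm high, that leads the blade in. Moves with the plate.
- plate_b_mouth (a point): The same point on the plate on the cell's +x side. The middle of the gap is half-way between the two mouth points; their distance is the gap.
- plate_a (a joint): How far the -x plate is pushed back against its springs, m: 0 at rest, 0.006 at the stop. It gives at 4 N and gains 1.5 N per mm. Once the blade touches both plates, each further 16 mm down pushes each plate back 1 mm. Dragging on both plates, the blade resists with 4 to 6 N at first, then 1.5 to 2.5 N more per mm.
- plate_b (a joint): The same for the +x plate.
- crucible_c (a point): Centre of a small loose white porcelain crucible, 39 mm across, 30 mm tall; a bystander, to be left alone.
- vial_c (a point): Centre of a loose sample vial, 22 mm across, 58 mm tall; a bystander, to be left alone.
- dropper_c (a point): Centre of a loose amber dropper bottle, 33 mm across, 63 mm tall; a bystander, to be left alone.
Mind the look-alikes: they are no part of the job. Leave any green look-alike of the gauge alone.

How it is judged:
On the way:
1. the gauge, gripped, is lifted up and off the hanger, at least 30 mm above where it hung and touching the hanger no more (contact force between the fingers and gauge above 2 N and z of gauge in the frame of hanger above 0.155 m and contact force between gauge and hanger below 0.05 N), for 0.2 s.
At the end, for the whole second after the job is handed in: Gauge gripped (over 2 N), at rest, upright within 0.15 rad, off the hanger; tip 12 mm or more below the plates' mouth, 2 mm or more above the cell's base, within 16 mm of the middle of the plates' width; it presses each plate with over 1.5 N and each is pushed back 0.3 to 3 mm (contact force between the fingers and gauge above 2 N and value of joint plate_a between 0.0003 and 0.003 m and value of joint plate_b between 0.0003 and 0.003 m and contact force between gauge and cell above 1.5 N and contact force between gauge and jaw above 1.5 N and z of gauge_tip in the frame of cell between 0.014 and 0.075 m and y of gauge_tip in the frame of cell between -0.016 and 0.016 m and angle between gauge's own z axis and vertical below 0.15 rad and linear speed of gauge below 0.01 m/s and contact force between gauge and hanger below 0.05 N); the arm keeps its last pose, push and grip.
It fails at once if a plate is forced back 5 mm or more (value of joint any of plate_a, plate_b above 0.005 m).
It fails at once if the crucible, the vial or the dropper bottle is moved more than 30 mm (distance of any of crucible_c, vial_c, dropper_c from where it was at the start of the episode above 0.03 m).
It also fails if it takes over 45 s, if anything falls off the work surface, if the arm or the gripper's body presses on something with over 40 N, if the wrist force passes 120 N, or if a joint passes its speed limit or range.

## Working session

There is one attempt and no reset: what is moved stays moved. The work goes in short steps, Python scripts to look and compute and a tool call to move; the robot and the scene stay as the last step left them, time stands still between calls to the robot, and variables do not carry over. Pictures are saved under pics/ and viewed, at most 10 in all, crops included, and the job is handed in when it is done.

Besides the shell and the picture viewer there is one more tool, called after "Emit:" as name(argument=value, ...) on one line, values as JSON. play_rows: Moves the arm, as the interface text tells. Its arguments: {"type":"object","properties":{"rows":{"type":"array","items":{"type":"array","items":{"type":"number"}}},"grip_force":{"type":"number"}},"required":["rows"]}

```bash
mkdir -p pics; ls
cat > h.py <<'E'
import numpy as np, cv2
from scipy.spatial.transform import Rotation as Ro
from plant import status, cams, r, finder
def Twc(cam):
    p=cams.camera_params(cam); T=np.eye(4)
    if cam=="wrist":
        s=status.get_state(); W=np.eye(4); W[:3,:3]=Ro.from_quat(s["eef_rot"]).as_matrix(); W[:3,3]=s["tool_pos"]
        return W@np.array(p["tool_from_camera"])
    T[:3,:3]=np.array(p["R"]).T; T[:3,3]=-T[:3,:3]@np.array(p["t"]); return T
def K(cam):
    p=cams.camera_params(cam); f=200/np.tan(np.radians(p["vfov"])/2)
    return np.array([[f,0,p["cx"]],[0,f,p["cy"]],[0,0,1.]]),np.array(p["distortion"],float)
def snap(cam,fn=None):
    T=Twc(cam); im=np.array(cams.snapshot(cam))
    if fn: cv2.imwrite("pics/"+fn,im[:,:,::-1])
    return T,im
def spots(cam,T,label,n=3):
    k,d=K(cam)
    for o in finder.spot_in(cam,label)[:n]:
        a=np.array(o["at"]); w=T[:3,:3]@a+T[:3,3]
        px=cv2.projectPoints(a[None],np.zeros(3),np.zeros(3),k,d)[0].ravel()
        print(cam,label,round(o["score"],2),w.round(4),px.round(0))
def ray(cam,T,uv):
    k,d=K(cam); n=cv2.undistortPoints(np.array([[uv]],float),k,d).ravel()
    v=T[:3,:3]@np.array([n[0],n[1],1]); return T[:3,3],v/np.linalg.norm(v)
def atz(cam,T,uv,z):
    o,v=ray(cam,T,uv); return o+v*(z-o[2])/v[2]
def tri(rs):
    A=sum(np.eye(3)-np.outer(v,v) for o,v in rs); b=sum((np.eye(3)-np.outer(v,v))@o for o,v in rs)
    return np.linalg.solve(A,b)
def proj(cam,T,X):
    k,d=K(cam); Ti=np.linalg.inv(T); X=np.atleast_2d(X)
    return cv2.projectPoints(X,cv2.Rodrigues(Ti[:3,:3])[0],Ti[:3,3],k,d)[0].reshape(-1,2)
E
python3 - <<'E'
from h import *
s=status.get_state(); print(s["eef_rot"],s["opening"],r.grip_depth)
for c in ["top","scene"]:
    T,im=snap(c,c+"0.png"); print(c,T.round(3))
    for l in ["gauge_grip","hanger","cell","jaw","plate_a_mouth","crucible_c","vial_c","dropper_c"]: spots(c,T,l)
E
```

```text
pics
[ 2.03906545e-01  9.78989949e-01 -8.86147536e-04 -1.24550540e-04] 1.0035493610402968 0.1473
top [[ 0.003 -0.995  0.099  0.367]
 [-1.    -0.003 -0.004  0.297]
 [ 0.005 -0.099 -0.995  0.97 ]
 [ 0.     0.     0.     1.   ]]
top gauge_grip 0.87 [0.6637 0.1156 0.1132] [400. 103.]
top gauge_grip 0.68 [0.3979 0.2651 0.1837] [335. 220.]
top gauge_grip 0.5 [0.2743 0.2615 0.146 ] [336. 281.]
top hanger 0.68 [0.4279 0.2661 0.0093] [332. 210.]
top cell 0.82 [0.5288 0.4066 0.0379] [273. 167.]
top jaw 0.97 [0.5708 0.413  0.0791] [269. 146.]
top jaw 0.52 [0.5446 0.4078 0.063 ] [272. 159.]
top plate_a_mouth 0.51 [0.5439 0.4075 0.0627] [272. 159.]
top crucible_c 0.76 [0.3921 0.4155 0.0196] [270. 225.]
top dropper_c 0.51 [0.6449 0.2972 0.049 ] [319. 119.]
scene [[-0.718 -0.338  0.609 -0.083]
 [-0.696  0.358 -0.622  0.811]
 [-0.008 -0.87  -0.493  0.557]
 [ 0.     0.     0.     1.   ]]
scene gauge_grip 0.87 [0.4009 0.2577 0.0955] [339. 211.]
scene gauge_grip 0.83 [0.264  0.2636 0.0951] [390. 238.]
scene gauge_grip 0.78 [0.6634 0.1207 0.119 ] [301. 149.]
scene hanger 0.82 [0.4212 0.2784 0.0091] [326. 243.]
scene cell 0.7 [0.525  0.4169 0.0376] [248. 241.]
scene jaw 0.65 [0.569  0.4351 0.0622] [228. 227.]
scene jaw 0.23 [0.5238 0.4171 0.0371] [248. 241.]
scene plate_a_mouth 0.63 [0.5404 0.4268 0.0659] [238. 229.]
scene plate_a_mouth 0.62 [0.4008 0.4079 0.0208] [289. 271.]
scene crucible_c 0.72 [0.4001 0.4048 0.0194] [291. 271.]
```

View pics/top0.png

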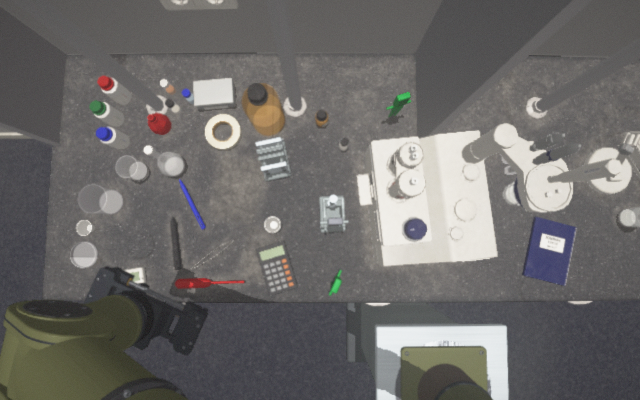

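View pics/scene0.png

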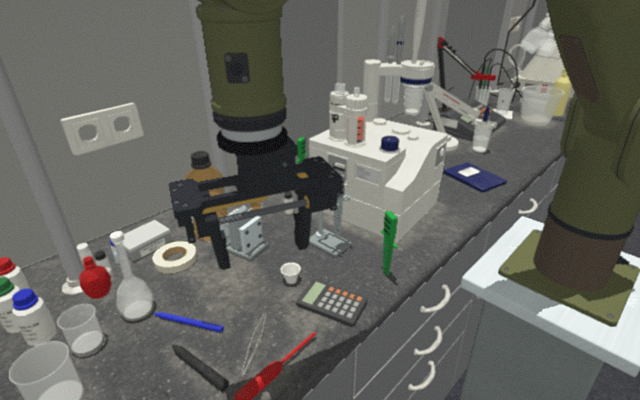

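The gauge on the hanger is at top pixel (333,205) and the cell at (273,160). The green look-alikes at (336,281) and (400,103) are to be left alone. The crucible is at (272,225), the vial at (343,144) and the dropper at (321,118). Next I move the wrist camera closer.

Emit:
play_rows(rows=[[100, -0.038, -0.024, 0, 0, 0, 0], [100, -0.038, -0.024, 0, 0, 0, 0], [100, -0.038, -0.024, 0, 0, 0, 0], [100, -0.038, -0.024, 0, 0, 0, 0], [100, -0.038, -0.024, 0, 0, 0, 0], [100, -0.038, -0.024, 0, 0, 0, 0], [100, 0, 0, 0, 0, 0, 0]])

```text
clock: 1.78
tool_pos: [0.4037, 0.3463, 0.4047]
eef_rot: [0.208, 0.978, -0.001, 0.001]
contact_force: [-0.6, -0.1, -0.8]
opening: 1.0
finger_force: 0.0
```

Run:
```python
from h import *
s=status.get_state(); print(s["clock"],s["tool_pos"],s["eef_rot"],np.round(s["q"],2))
print(np.array(cams.camera_params("wrist")["tool_from_camera"]).round(3))
T,im=snap("wrist","w1.png")
for l in ["gauge_grip","gauge","hanger","cell","jaw","plate_a_mouth"]: spots("wrist",T,l)
```

```text
1.775 [0.40367748 0.34630008 0.40470218] [ 2.07616553e-01  9.78209173e-01 -1.14884313e-03  9.27438167e-04] [-0.66  0.57 -0.23  1.85  0.18  0.75  0.17]
[[-0.    -0.962 -0.273  0.07 ]
 [ 1.    -0.     0.     0.   ]
 [-0.    -0.273  0.962  0.02 ]
 [ 0.     0.     0.     1.   ]]
wrist gauge_grip 0.76 [0.3923 0.2793 0.1459] [237. 226.]
wrist gauge_grip 0.59 [0.2273 0.1673 0.0099] [102.  89.]
wrist gauge 0.62 [0.2207 0.172  0.0118] [101.  81.]
wrist hanger 0.7 [0.4253 0.2762 0.0104] [277. 212.]
wrist cell 0.82 [0.5229 0.3909 0.0273] [400. 251.]
wrist plate_a_mouth 0.52 [0.5519 0.3866 0.0676] [415. 291.]
```

View pics/w1.png

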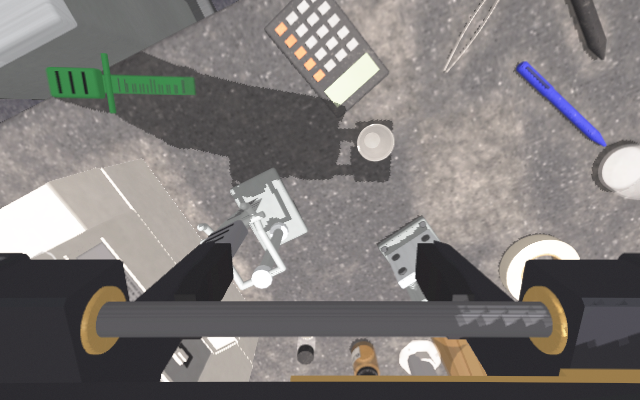

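Emit:
play_rows(rows=[[100, -0.034, -0.032, 0, 0, 0, 0], [100, -0.034, -0.032, 0, 0, 0, 0], [100, 0, 0, 0, 0, 0, 10.5], [100, 0, 0, 0, 0, 0, 10.5], [100, 0, 0, 0, 0, 0, 10.5], [100, 0, 0, 0, 0, 0, 10.5], [100, 0, 0, 0, 0, 0, 10.5], [100, 0, 0, 0, 0, 0, 10.5]])

```text
clock: 3.12
tool_pos: [0.4375, 0.265, 0.4047]
eef_rot: [0.687, 0.727, 0.0, -0.0]
contact_force: [-0.1, -0.2, 0.1]
opening: 0.996
finger_force: 0.0
```

Emit:
play_rows(rows=[[100, 0, 0, 0, 0, 0, 0], [100, 0, 0, 0, 0, 0, 0]])

```text
clock: 3.38
tool_pos: [0.4376, 0.2646, 0.4047]
eef_rot: [0.684, 0.73, 0.0, -0.0]
contact_force: [0.1, -1.4, -0.0]
opening: 0.999
finger_force: 0.0
```

Run:
```python
from h import *
s=status.get_state(); print(s["clock"],s["tool_pos"],Ro.from_quat(s["eef_rot"]).as_matrix().round(3),np.round(s["q"],2))
T,im=snap("wrist","w2.png"); np.save("T2.npy",T)
for l in ["gauge_grip","gauge","hanger","cell","jaw","plate_a_mouth"]: spots("wrist",T,l)
```

```text
3.375 [0.43763965 0.26461374 0.40467365] [[-0.064  0.998 -0.   ]
 [ 0.998  0.064  0.   ]
 [ 0.    -0.    -1.   ]] [-0.69  0.54  0.09  1.91 -0.07  0.69 -0.49]
wrist gauge_grip 0.73 [0.2275 0.1766 0.007 ] [145. 233.]
wrist gauge 0.83 [0.4008 0.2696 0.1811] [266. 211.]
wrist gauge 0.71 [0.2232 0.1748 0.0132] [139. 236.]
wrist hanger 0.9 [0.4272 0.2813 0.0113] [315. 158.]
wrist cell 0.64 [0.5287 0.4    0.0527] [433.  41.]
wrist cell 0.36 [0.5688 0.4059 0.0814] [494.  29.]
wrist cell 0.28 [0.637  0.2951 0.0436] [520. 162.]
wrist jaw 0.94 [0.5693 0.4089 0.0816] [496.  25.]
wrist plate_a_mouth 0.57 [0.5498 0.4048 0.0643] [463.  34.]
wrist plate_a_mouth 0.35 [0.5287 0.3992 0.0541] [434.  42.]
wrist plate_a_mouth 0.26 [0.5644 0.4066 0.0893] [494.  26.]
```

View pics/w2.png

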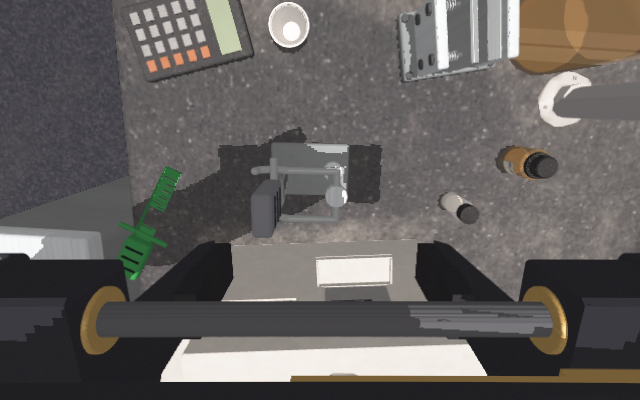

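Run:
```python
import cv2,numpy as np
w=cv2.imread("pics/w2.png"); t=cv2.imread("pics/top0.png")
f=lambda im,x,y,W,H,s: cv2.resize(im[y:y+H,x:x+W],None,fx=s,fy=s,interpolation=cv2.INTER_CUBIC)
a=f(w,235,125,130,120,3.0769)[:300,:400]; a=cv2.resize(w[125:245,235:365],(400,369),interpolation=3)[:300]
a=cv2.resize(w[135:245,240:360],(400,367),interpolation=3)
b=f(w,385,0,160,92,2.5)   # 400x230
c=f(t,313,180,50,60,8); c=cv2.resize(t[180:240,310:360],(400,480),interpolation=3)
d=f(t,245,130,50,60,1); d=cv2.resize(t[130:190,245:305],(400,400),interpolation=3)
L=np.vstack([a,b]); R=np.vstack([cv2.resize(t[185:240,305:365],(400,367),interpolation=3),cv2.resize(t[133:185,240:330],(400,230),interpolation=3)])
cv2.imwrite("pics/m.png",np.hstack([L,R]))
```

```text
(no output)
```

View pics/m.png

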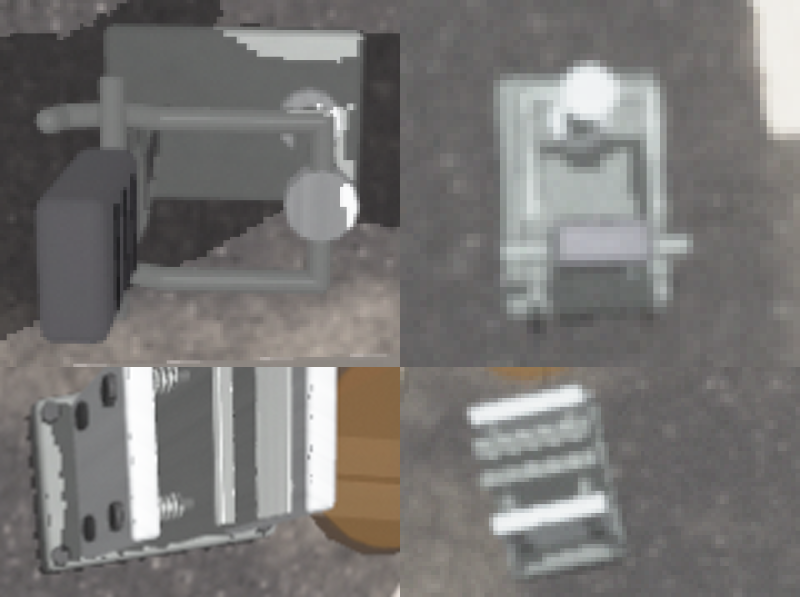

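Run:
```python
from h import *
T2=np.load("T2.npy"); Tt=Twc("top")
rs=[ray("wrist",T2,(262,217)),ray("top",Tt,(335.2,221.3))]
print(tri(rs), atz("wrist",T2,(262,217),.183), atz("top",Tt,(335.2,221.3),.183))
# prong directions, z .125
for a,b in [((140,278),(320,285)),((140,113),(320,122))]:
    p,q=[atz("wrist",T2,(240+u/3.333,135+v/3.333),.122) for u,v in (a,b)]; print(p,q,np.degrees(np.arctan2(q[1]-p[1],q[0]-p[0])))
P=[atz("top",Tt,(240+u/4.44,133+v/4.43),.09) for u,v in ((72,48),(185,26),(95,157),(205,135))]
print(P)
X=tri(rs); s=status.get_state(); R=Ro.from_quat(s["eef_rot"]).as_matrix(); print("tool delta",R.T@(X-s["tool_pos"]))
```

```text
[0.39614882 0.26377797 0.17461987] [0.39829392 0.26615991 0.183     ] [0.39515499 0.26460317 0.183     ]
[0.40426939 0.24504641 0.122     ] [0.44916984 0.24610283 0.122     ] 1.3478114191851456
[0.40301819 0.28660094 0.122     ] [0.4461016  0.28720548 0.122     ] 0.8039114019006404
[array([0.57379839, 0.44020683, 0.09      ]), array([0.58545093, 0.38244734, 0.09      ]), array([0.51716761, 0.42734782, 0.09      ]), array([0.52867926, 0.37150414, 0.09      ])]
tool delta [ 0.00224148 -0.04173657  0.23009679]
```

Emit:
play_rows(rows=[[100, 0.004, -0.02, 0, 0, 0, 0], [100, 0, -0.02, 0, 0, 0, 2.6], [100, 0, 0, 0.03, 0, 0, 0], [100, 0, 0, 0.03, 0, 0, 0], [100, 0, 0, 0.03, 0, 0, 0], [100, 0, 0, 0.006, 0, 0, 0], [100, 0, 0, 0, 0, 0, 0]])

```text
clock: 4.6
tool_pos: [0.3979, 0.2657, 0.3089]
eef_rot: [0.702, 0.712, 0.0, -0.0]
contact_force: [-0.5, -0.0, 0.2]
opening: 1.003
finger_force: 0.0
```

Run:
```python
from h import *
s=status.get_state(); print(s["clock"],s["tool_pos"],Ro.from_quat(s["eef_rot"]).as_matrix().round(3))
T,im=snap("wrist","w3.png")
```

```text
4.6 [0.39794236 0.26572352 0.30894889] [[-0.015  1.     0.   ]
 [ 1.     0.015  0.   ]
 [ 0.     0.    -1.   ]]
```

View pics/w3.png

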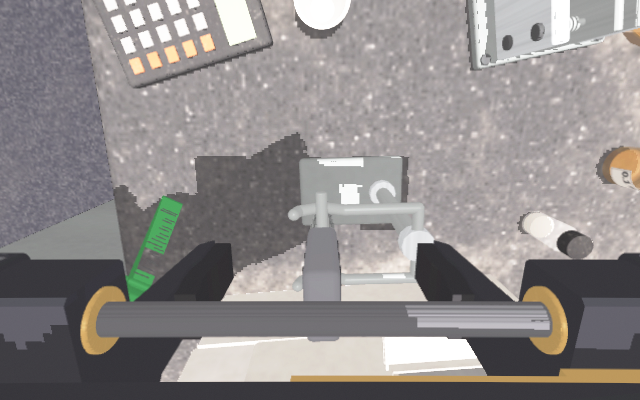

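The gauge sits centred between the fingers at about (321,250), so I close on it.

Emit:
play_rows(rows=[[0, 0, 0, 0, 0, 0, 0], [0, 0, 0, 0, 0, 0, 0], [0, 0, 0, 0, 0, 0, 0], [0, 0, 0, 0, 0, 0, 0], [0, 0, 0, 0, 0, 0, 0], [0, 0, 0, 0, 0, 0, 0]], grip_force=35)

```text
clock: 5.4
tool_pos: [0.3977, 0.2657, 0.3087]
eef_rot: [0.702, 0.712, -0.0, -0.0]
contact_force: [-0.6, -0.4, 0.0]
opening: 0.344
finger_force: 0.0
```

Emit:
play_rows(rows=[[0, 0, 0, 0, 0, 0, 0], [0, 0, 0, 0, 0, 0, 0], [0, 0, 0, 0, 0, 0, 0], [0, 0, 0, 0, 0, 0, 0]])

```text
clock: 5.9
tool_pos: [0.3976, 0.2657, 0.3087]
eef_rot: [0.702, 0.712, -0.0, -0.0]
contact_force: [-0.7, 0.5, 2.3]
opening: 0.156
finger_force: 34.9
```

Emit:
play_rows(rows=[[0, 0, 0, -0.01, 0, 0, 0], [0, 0, 0, -0.015, 0, 0, 0], [0, 0, 0, -0.02, 0, 0, 0], [0, 0, 0, -0.02, 0, 0, 0], [0, 0, 0, -0.02, 0, 0, 0], [0, 0, 0, -0.02, 0, 0, 0], [0, 0, 0, -0.02, 0, 0, 0], [0, 0, 0, 0, 0, 0, 0]])

```text
clock: 6.9
tool_pos: [0.398, 0.2658, 0.4351]
eef_rot: [0.702, 0.712, 0.002, 0.0]
contact_force: [0.3, 0.3, -1.6]
opening: 0.155
finger_force: 34.9
```

Emit:
play_rows(rows=[[0, 0.009, 0.03, 0, 0, 0, 0], [0, 0.009, 0.045, 0, 0, 0, 0], [0, 0.009, 0.045, 0, 0, 0, 0], [0, 0.009, 0.035, 0, 0, 0, 0], [0, 0, 0.012, 0, 0, 0, -5], [0, 0, 0, 0, 0, 0, -5.5], [0, 0, 0, 0, 0, 0, 0], [0, 0, 0, 0, 0, 0, 0]])

```text
clock: 7.9
tool_pos: [0.5639, 0.3042, 0.4331]
eef_rot: [0.634, 0.773, -0.001, -0.0]
contact_force: [0.5, -0.5, -1.8]
opening: 0.153
finger_force: 34.9
```

Run:
```python
from h import *
s=status.get_state(); print(s["clock"],s["tool_pos"],Ro.from_quat(s["eef_rot"]).as_matrix().round(3),s["contact_force"])
T,im=snap("wrist","w4.png"); np.save("T4.npy",T); print(K("wrist"))
for l in ["cell","jaw","plate_a_mouth","gauge","vial_c","dropper_c"]: spots("wrist",T,l)
```

```text
7.9 [0.56385093 0.30417053 0.43311405] [[-0.196  0.981 -0.001]
 [ 0.981  0.196 -0.   ]
 [-0.    -0.001 -1.   ]] [ 0.4717279  -0.48512356 -1.82286117]
(array([[332.68860567,   0.        , 323.7316854 ],
       [  0.        , 332.68860567, 202.5565543 ],
       [  0.        ,   0.        ,   1.        ]]), array([0.01002185, 0.        , 0.        , 0.        , 0.        ]))
wrist cell 0.7 [0.5374 0.4027 0.0317] [318.  78.]
wrist jaw 0.84 [0.5741 0.4153 0.08  ] [358.  67.]
wrist jaw 0.21 [0.5954 0.246  0.0399] [340. 225.]
wrist plate_a_mouth 0.74 [0.5471 0.4083 0.0877] [328.  68.]
wrist gauge 0.75 [0.564  0.3176 0.2972] [331. 265.]
wrist gauge 0.65 [0.2241 0.171  0.0076] [ 42. 217.]
wrist gauge 0.62 [0.5939 0.0945 0.0878] [314. 359.]
wrist vial_c 0.59 [0.5628 0.4127 0.0922] [347.  66.]
wrist vial_c 0.56 [0.5947 0.2461 0.0406] [340. 225.]
wrist dropper_c 0.94 [0.6442 0.2963 0.0495] [393. 195.]
```

View pics/w4.png

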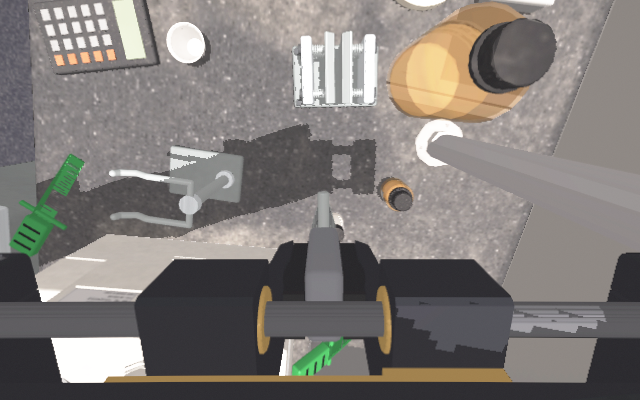

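Run:
```python
from h import *
T=np.load("T4.npy"); Tt=Twc("top")
print("bottle cap",tri([ray("wrist",T,(512,48)),ray("top",Tt,(257,92))]))
im=cv2.imread("pics/w4.png")
cv2.imwrite("pics/c4.png",cv2.resize(im[27:112,288:384],(672,595),interpolation=3))
```

```text
bottle cap [0.6505149  0.42412864 0.20603786]
```

View pics/c4.png

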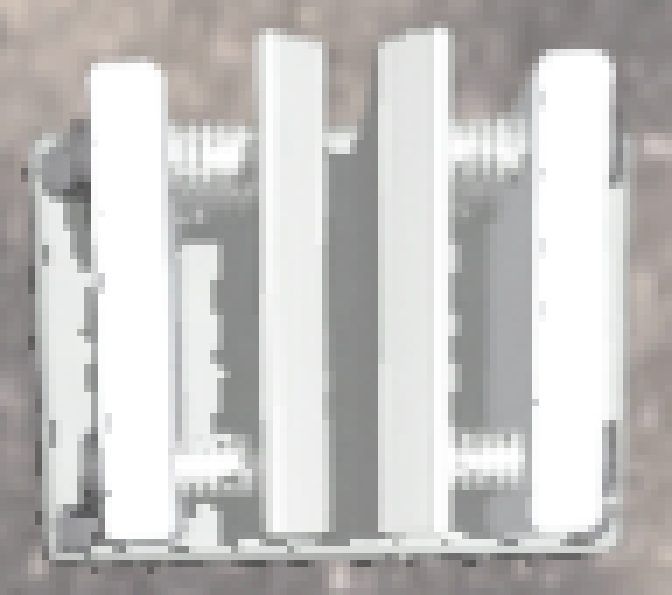

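Run:
```python
from h import *
T=np.load("T4.npy"); s=status.get_state(); R=Ro.from_quat(s["eef_rot"]).as_matrix()
f=lambda u,v,z: R.T@(atz("wrist",T,(288+u/7-.0,27+v/7),z)-s["tool_pos"])
for n,u1,u2 in (("A",325,328),("B",380,378)):
    print(n,f(u1,45,.087).round(4),f(u2,530,.087).round(4))
print("outer tops",f(260,40,.094).round(4),f(265,530,.094).round(4),f(452,40,.094).round(4),f(445,530,.094).round(4))
print("base",f(45,550,.012).round(4),f(620,545,.012).round(4))
# blade/grip estimate in tool: grip top
print("brackets",f(93,65,.08).round(4),f(105,535,.08).round(4),f(612,55,.08).round(4),f(604,535,.08).round(4))
```

```text
A [0.134  0.0092 0.3468] [0.0753 0.01   0.3468]
B [0.134  0.0162 0.3468] [0.0752 0.0167 0.3468]
outer tops [0.1332 0.0009 0.3398] [0.0752 0.0016 0.3398] [0.1332 0.0247 0.3398] [0.0751 0.0251 0.3398]
base [ 0.0732 -0.0344  0.4218] [0.0739 0.0605 0.4218]
brackets [ 0.1331 -0.0207  0.3538] [ 0.0747 -0.0202  0.3538] [0.1341 0.0466 0.3538] [0.0746 0.048  0.3538]
```

The view shows the plates upright, with mouth edges at about x=335 and 342 px. The gap is about 6.8 mm and its centre is at tool offset (0.1046, 0.013). I go above it.

Emit:
play_rows(rows=[[0, 0.025, 0.003, 0, 0, 0, 0], [0, 0.03, 0.004, 0, 0, 0, 0], [0, 0.03, 0.004, 0, 0, 0, 0], [0, 0.0196, 0.002, 0, 0, 0, 0], [0, 0, 0, 0, 0, 0, -0.6], [0, 0, 0, 0.025, 0, 0, 0], [0, 0, 0, 0.02, 0, 0, 0], [0, 0, 0, 0, 0, 0, 0]])

```text
clock: 9.25
tool_pos: [0.5563, 0.4076, 0.3872]
eef_rot: [0.63, 0.776, -0.002, 0.0]
contact_force: [-0.1, -0.2, -0.8]
opening: 0.159
finger_force: 34.9
```

Run:
```python
from h import *
s=status.get_state(); R=Ro.from_quat(s["eef_rot"]).as_matrix(); print(s["clock"],s["tool_pos"],R.round(3),s["contact_force"])
# expected gap centre from view 4
T4=np.load("T4.npy"); f=lambda u,v:atz("wrist",T4,(288+u/7,27+v/7),.087)
g=(f(325,45)+f(328,530)+f(380,45)+f(378,530))/4; print("gap rel tool",R.T@(g-s["tool_pos"]))
Tw,iw=snap("wrist","w5.png"); Ts,is_=snap("scene","s5.png"); Tt,it=snap("top","t5.png")
print("scene px gap",proj("scene",Ts,g),"top",proj("top",Tt,g),"wrist",proj("wrist",Tw,g))
u,v=proj("scene",Ts,g)[0].astype(int); a=is_[max(v-60,0):v+40,u-60:u+60]
b=iw[100:300,224:424]
cv2.imwrite("pics/m5.png",np.hstack([cv2.resize(a,(440,367),interpolation=3),cv2.resize(b,(360,367),interpolation=3)])[:,:,::-1])
```

```text
9.25 [0.55632262 0.40764627 0.38722005] [[-0.206  0.979 -0.003]
 [ 0.979  0.206 -0.003]
 [-0.003 -0.003 -1.   ]] [-0.06233588 -0.16796058 -0.7580144 ]
gap rel tool [0.00264055 0.00132878 0.30021101]
scene px gap [[239.59636618 214.83754877]] top [[269.75457305 151.71924412]] wrist [[325.03796698 189.89552246]]
```

View pics/m5.png

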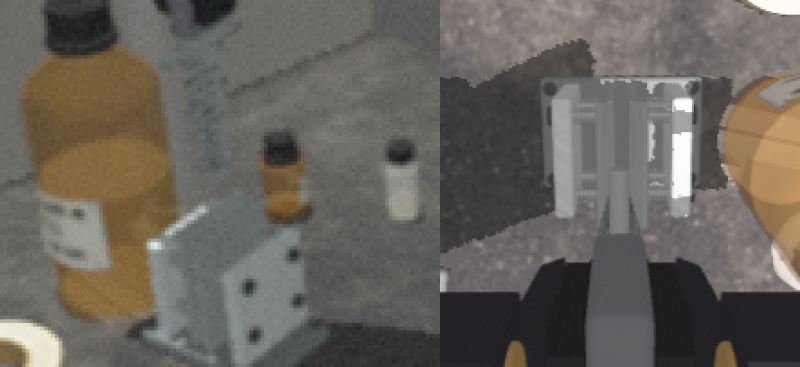

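The tip hangs just over the gap and the rod and gap line up within about 1 mm. I apply the small correction and descend.

Emit:
play_rows(rows=[[0, 0.0026, 0.0012, 0, 0, 0, 0], [0, 0, 0, 0, 0, 0, 0], [0, 0, 0, 0.008, 0, 0, 0], [0, 0, 0, 0.008, 0, 0, 0], [0, 0, 0, 0.008, 0, 0, 0], [0, 0, 0, 0, 0, 0, 0], [0, 0, 0, 0, 0, 0, 0]])

```text
clock: 10.28
tool_pos: [0.557, 0.4122, 0.3647]
eef_rot: [0.63, 0.777, 0.0, 0.0]
contact_force: [0.2, -0.2, -2.1]
opening: 0.154
finger_force: 34.9
```

```bash
cat > st.py <<'E'
from h import *
T4=np.load("T4.npy"); f=lambda u,v:atz("wrist",T4,(288+u/7,27+v/7),.087)
g=(f(325,45)+f(328,530)+f(380,45)+f(378,530))/4
s=status.get_state(); R=Ro.from_quat(s["eef_rot"]).as_matrix()
print(s["clock"],s["tool_pos"],"z axis",R[:,2].round(4),"F tool",(R.T@s["contact_force"]).round(2),"M tool",(R.T@s["moment"]).round(3),"gap rel tool",(R.T@(g-s["tool_pos"])).round(4))
E
python3 st.py
```

```text
10.275 [0.55701979 0.41217665 0.36474921] z axis [ 2.e-04  1.e-04 -1.e+00] F tool [-0.22  0.13  2.09] M tool [ 0.038 -0.1   -0.042] gap rel tool [-0.0025 -0.0014  0.2777]
```

Emit:
play_rows(rows=[[0, -0.0024, -0.0013, 0, 0, 0, 0], [0, 0, 0, 0, 0, 0, 0], [0, 0, 0, 0, 0, 0, 0]])

```text
clock: 10.65
tool_pos: [0.5562, 0.4095, 0.365]
eef_rot: [0.63, 0.777, 0.0, 0.0]
contact_force: [-0.1, 0.7, -1.4]
opening: 0.156
finger_force: 34.9
```

```bash
python3 st.py; python3 -c "
from h import *
cams.snapshot('top')"; python3 st.py
```

```text
10.65 [0.55618683 0.40947699 0.36495001] z axis [ 3.e-04  3.e-04 -1.e+00] F tool [0.71 0.01 1.42] M tool [ 0.122 -0.093 -0.022] gap rel tool [-1.00e-04 -0.00e+00  2.78e-01]
10.7 [0.55616414 0.40953034 0.36492035] z axis [ 2.e-04  3.e-04 -1.e+00] F tool [-0.54 -0.16  0.95] M tool [ 0.052 -0.013 -0.023] gap rel tool [-2.000e-04  0.000e+00  2.779e-01]
```

Emit:
play_rows(rows=[[0, 0, 0, 0.005, 0, 0, 0], [0, 0, 0, 0.006, 0, 0, 0], [0, 0, 0, 0.006, 0, 0, 0], [0, 0, 0, 0.006, 0, 0, 0], [0, 0, 0, 0, 0, 0, 0], [0, 0, 0, 0, 0, 0, 0]])

```text
clock: 11.45
tool_pos: [0.5562, 0.4095, 0.3418]
eef_rot: [0.63, 0.777, 0.0, 0.0]
contact_force: [0.6, 0.6, -1.4]
opening: 0.155
finger_force: 34.9
```

```bash
python3 st.py
```

```text
11.45 [0.55624918 0.40952631 0.34183999] z axis [ 2.e-04  2.e-04 -1.e+00] F tool [0.46 0.67 1.44] M tool [ 0.093 -0.018  0.048] gap rel tool [-1.000e-04 -1.000e-04  2.548e-01]
```

Emit:
play_rows(rows=[[0, 0, 0, 0.004, 0, 0, 0], [0, 0, 0, 0, 0, 0, 0], [0, 0, 0, 0, 0, 0, 0]])

```text
clock: 11.82
tool_pos: [0.5562, 0.4095, 0.3377]
eef_rot: [0.63, 0.777, 0.0, 0.0]
contact_force: [-0.0, 0.5, -1.4]
opening: 0.154
finger_force: 34.9
```

```bash
python3 st.py
```

```text
11.825 [0.55616705 0.40951716 0.33774993] z axis [ 1.e-04  1.e-04 -1.e+00] F tool [0.49 0.09 1.4 ] M tool [ 0.048 -0.029  0.016] gap rel tool [-1.000e-04  1.000e-04  2.507e-01]
```

Emit:
play_rows(rows=[[0, 0, 0, 0.004, 0, 0, 0], [0, 0, 0, 0, 0, 0, 0], [0, 0, 0, 0, 0, 0, 0]])

```text
clock: 12.2
tool_pos: [0.5562, 0.4095, 0.3337]
eef_rot: [0.63, 0.777, -0.0, 0.0]
contact_force: [0.1, 0.1, -1.0]
opening: 0.155
finger_force: 34.9
```

```bash
python3 st.py
```

```text
12.2 [0.55616347 0.40950149 0.33366805] z axis [-0. -0. -1.] F tool [0.07 0.08 0.97] M tool [ 0.045 -0.076  0.04 ] gap rel tool [-0.000e+00  1.000e-04  2.467e-01]
```

Emit:
play_rows(rows=[[0, 0, 0, 0.004, 0, 0, 0], [0, 0, 0, 0, 0, 0, 0], [0, 0, 0, 0, 0, 0, 0]])

```text
clock: 12.58
tool_pos: [0.5561, 0.4095, 0.3296]
eef_rot: [0.63, 0.777, -0.0, -0.0]
contact_force: [0.9, -0.1, -2.7]
opening: 0.153
finger_force: 34.9
```

```bash
python3 st.py
```

```text
12.575 [0.55614241 0.40950863 0.32955376] z axis [-1.e-04 -0.e+00 -1.e+00] F tool [-0.24  0.88  2.65] M tool [-0.042 -0.004  0.002] gap rel tool [-1.000e-04  1.000e-04  2.426e-01]
```

Emit:
play_rows(rows=[[0, 0, 0, 0.003, 0, 0, 0], [0, 0, 0, 0, 0, 0, 0], [0, 0, 0, 0, 0, 0, 0]])

```text
clock: 12.95
tool_pos: [0.5562, 0.4096, 0.3271]
eef_rot: [0.63, 0.777, 0.0, -0.0]
contact_force: [-0.9, 0.2, 2.6]
opening: 0.156
finger_force: 34.9
```

```bash
python3 st.py
```

```text
12.95 [0.55618819 0.40961535 0.32707831] z axis [ 4.e-04  5.e-04 -1.e+00] F tool [ 0.34 -0.87 -2.62] M tool [ 0.322 -0.068  0.027] gap rel tool [-3.000e-04 -1.000e-04  2.401e-01]
```

Emit:
play_rows(rows=[[0, 0, 0, 0.003, 0, 0, 0], [0, 0, 0, 0, 0, 0, 0], [0, 0, 0, 0, 0, 0, 0]])

```text
clock: 13.32
tool_pos: [0.5563, 0.4097, 0.3239]
eef_rot: [0.63, 0.777, 0.0, 0.0]
contact_force: [-0.7, -0.2, 3.5]
opening: 0.156
finger_force: 34.9
```

```bash
python3 st.py
```

```text
13.325 [0.5562618  0.40967233 0.3239171 ] z axis [ 5.e-04  6.e-04 -1.e+00] F tool [-0.08 -0.69 -3.49] M tool [ 0.263 -0.027  0.001] gap rel tool [-3.000e-04 -2.000e-04  2.369e-01]
```

Emit:
play_rows(rows=[[0, 0, 0, 0.003, 0, 0, 0], [0, 0, 0, 0, 0, 0, 0], [0, 0, 0, 0, 0, 0, 0]])

```text
clock: 13.7
tool_pos: [0.5562, 0.4096, 0.3208]
eef_rot: [0.63, 0.777, 0.0, -0.0]
contact_force: [0.2, 0.6, 3.7]
opening: 0.156
finger_force: 34.9
```

```bash
python3 st.py
```

```text
13.7 [0.55621954 0.40962542 0.32081821] z axis [ 3.e-04  4.e-04 -1.e+00] F tool [ 0.53  0.29 -3.68] M tool [0.201 0.092 0.03 ] gap rel tool [-2.000e-04 -1.000e-04  2.338e-01]
```

Emit:
play_rows(rows=[[0, 0, 0, 0.003, 0, 0, 0], [0, 0, 0, 0.003, 0, 0, 0], [0, 0, 0, 0.003, 0, 0, 0], [0, 0, 0, 0.002, 0, 0, 0], [0, 0, 0, 0, 0, 0, 0], [0, 0, 0, 0, 0, 0, 0], [0, 0, 0, 0, 0, 0, 0]])

```text
clock: 14.58
tool_pos: [0.5563, 0.4096, 0.3101]
eef_rot: [0.63, 0.777, 0.0, 0.0]
contact_force: [-1.5, 0.5, 5.5]
opening: 0.155
finger_force: 34.9
```

```bash
python3 st.py
python3 - <<'E'
from h import *
F=[]
for i in range(6):
    im=cams.snapshot("scene" if i<5 else "wrist"); s=status.get_state(); F.append(Ro.from_quat(s["eef_rot"]).as_matrix().T@s["contact_force"])
print(np.mean(F,0).round(2))
a=np.array(im)[0:280,180:470]; b=None
cv2.imwrite("pics/m6.png",cv2.resize(a,(580,560),interpolation=3)[:,:,::-1])
E
python3 st.py
```

```text
14.575 [0.55626637 0.40961958 0.31009951] z axis [ 6.e-04  5.e-04 -1.e+00] F tool [ 0.75 -1.34 -5.46] M tool [ 0.27  -0.054  0.051] gap rel tool [-2.000e-04 -2.000e-04  2.231e-01]
[ 0.14 -0.74 -5.69]
14.875 [0.55631804 0.40956413 0.31012372] z axis [ 6.e-04  5.e-04 -1.e+00] F tool [-0.08 -0.88 -5.92] M tool [0.289 0.009 0.043] gap rel tool [-2.000e-04 -2.000e-04  2.231e-01]
```

View pics/m6.png

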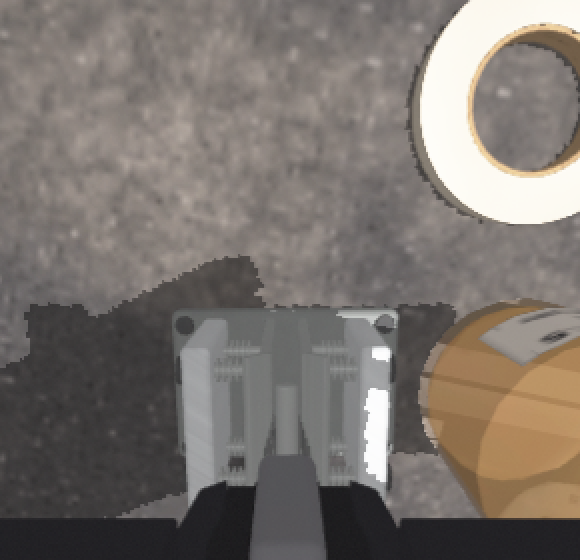

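The blade sits evenly between the plates with the rod centred at crop x≈287. Drag is about 7 N, the sideways forces nearly balance, and the depth past first touch means about 1.1 mm of push on each plate.

```bash
python3 -c "
from plant import r
print(r.finish_job())"
```

```text
the job is handed in; nothing more can be done
None
```

I handed the job in with the gauge off its hanger, gripped upright and held still in the cell, its blade tip about 50 mm below the plates' mouth and an estimated 1.1 mm of push on each plate; the hand-in gave no verdict, and nothing touched the bystanders as far as I saw.

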